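Rock the warped chopping board on the hob

ROBOT

A 6-joint arm with a two-finger parallel gripper is mounted at the origin on the work surface. World frame = base frame: x ahead of the robot, y to its left, z up, the work surface at z = 0. Lengths are in m, angles in rad, forces in N, time in s.
With the tool pointing down it reaches from about 0.35 to 0.875 m from the base axis. Payload 4.2 kg.
Tool frame: the origin (TCP) lies midway between the tips of the shut fingers; the grasp point (between the pads) lies 19 mm behind it (robot.pinch_z is the distance from the TCP to the grasp point, in m); y points along the fingers, z is the direction in which the jaws open and shut, and the axes are right-handed (so a half turn about y gives the same grasp; the last joint's range is limited). The gripper opens to 87 mm and grips with 3 to 60 N. Pads are 19 mm wide; open, the fingers measure 117 mm over their backs; the gripper's body (75 mm by 190 mm) begins 51 mm behind the grasp point.
Start: joints at [-1.083, 0.385, 0.008, 0, -1.194, -0.259], TCP at [0.142, -0.609, 0.223] pointing down, gripper open.
Joint ranges: [-3.14, 3.14], [-1.21, 2.06], [-1.07, 1.41], [-3.16, 2.05], [-2.99, -0.16], [-3.1, 3.1]. Speed limits (rad/s): [2.79, 2.79, 3.14, 3.14, 3.14, 3.14].

INTERFACE

Orientations are given as [roll, pitch, yaw] about the fixed x, y, z axes, in that order (R = Rz(yaw) Ry(pitch) Rx(roll)).
In Python, from workcell import robot, imaging gives the robot as it stands.
- The arm moves only by the tool play_rows, never from a script. Its argument "rows" is a list of rows, each an object of numbers: "claw": the opening, from 0 (shut) to 1 (fully open); "tx", "ty", "tz": the shift along the tool's x, y, z in m; "spin": the turn about the tool's y in degrees. A call has 1 to 12 rows; each row shifts and turns the pose as measured when the row begins, along the tool's axes as they then stand; what a row does not reach is not made up. A row lasts 1/12 s, in which the tool goes at most 41.7 mm and 7.16 degrees, less where a joint would pass 70% of its speed; a pose out of reach is approached as far as the arm can. A call is refused whole if a number of a shift passes 0.0417 or a number of a turn 7.16, either way. A call with a gripper value outside its range is refused whole. The fingers move at their own pace and stop on an object; "grip_force" is the grip in N (left out, the last holds). Time passes only in rows, so rows that do not move let the fingers close. It gives the time, the measured TCP pose, the force and the opening at its end, in the units of the state.
- robot.get_obs(): the state, without advancing time (a new reading comes with each control period).
- imaging.get_image(name): name is "scene" or "top"; returns a dict with "frame" (480x640x3 uint8, blue, green, red), "vertical_fov" (degrees; the focal length in pixels is half the picture's height over the tangent of half this angle, whatever the lens; pixels are square), "cx", "cy" (the principal point, pixels), "origin" and "attitude" of the camera in the world. Camera axes: x right, y down, z forward; pixel columns grow to the right and rows downward; lengths in m; the calibration is good to about 2 mm. A picture is of the moment at which its call begins. There is no depth.
- robot.close_job(): hands the job in, once; it reports no verdict.
The state is a dict: "t": time; "joint_positions": joint angles; "dq": joint speeds; "tau": joint torques, N m; "tool_pos": TCP position; "tcp_rot": TCP orientation; "contact_force": force on the tool from outside, world axes, zero at the start; "ft_torque": the same for the moment, N m; "width": opening from 0.0 (shut) to 1.0 (fully open).
Only numpy, scipy, OpenCV 4.12 (cv2) and the standard library are available. Lean on these libraries where they do the work, as an engineer would, in place of code of your own. Each camera call takes 0.05 s, during which the arm holds its last target.

TASK

Three chopping boards lie on the flat glass hob, and one of them is warped and sits with one end in the air. Confirm it by rocking it: from above, press the raised end down until the board tips over and its other end comes up, then press that other end back down, so that the board finishes as it began, with the same end in the air. Do this where the board lies, without moving it away, and leave the two flat boards where they are.

Things in the scene. Friction and masses are not known exactly. Their poses are not given: they have to be found in the camera images.
- bent_end_1 (a point): Raised end of the bent board: light wood, 180 x 110 x 18 mm, a dark stripe near each short end, folded 13 degrees across its middle into a shallow V open upward. One half lies on the black glass hob (top 6 mm above the worktop), the other slopes up. This point: upper face, mid-width, 15 mm in from the short end; 24 mm above the worktop when this end is down, 40 mm when up. Yaw: any.
- bent_end_2 (a point): Opposite end of the same bent board, down on the glass at first, 150 mm from bent_end_1. This point: upper face, mid-width, 15 mm in from the short end; 24 mm above the worktop when down, 40 mm when up. The board pivots on its middle line, under 1 N at an end tips it, and it stays on the half last pressed down.
- flat_a_centre (a point): One of the two flat boards, level on the hob at any yaw: light wood, 180 x 110 x 18 mm, striped like the bent one. The point is its centre, half-way up, 15 mm above the worktop; x runs along its length.
- flat_b_centre (a point): One of the two flat boards, level on the hob at any yaw: light wood, 180 x 110 x 18 mm, striped like the bent one. The point is its centre, half-way up, 15 mm above the worktop; x runs along its length.

How it is judged:
On the way, in this order (a step that is already met when the one before it is completed fails the run):
1. the warped board is rocked over: the end that was raised is down on the glass and the other end is in the air (height (world z) of bent_end_1 below 0.029 m and height (world z) of bent_end_2 above 0.034 m), for 0.2 s.
2. the warped board is rocked back: its first raised end is up again and the other down (height (world z) of bent_end_1 above 0.034 m and height (world z) of bent_end_2 below 0.029 m), for 0.2 s.
At the end, for the whole second after the job is handed in: The bent board lies still on the hob on the half it lay on at first, with its first raised end in the air again (that end's point 34 to 46 mm above the worktop, the other end's 19 to 29 mm), both ends within 30 mm of where they began; both flat boards within 20 mm of where they began (all of step 2 and height (world z) of bent_end_1 below 0.046 m and height (world z) of bent_end_2 above 0.019 m and distance of each of bent_end_1, bent_end_2 from where it was at the start of the episode below 0.03 m and distance of each of flat_a_centre, flat_b_centre from where it was at the start of the episode below 0.02 m); the robot touches nothing.
It fails at once if a flat board is shifted by more than 20 mm (distance of any of flat_a_centre, flat_b_centre from where it was at the start of the episode above 0.02 m).
It fails at once if the bent board is lifted, turned over or dragged away (either end's point moves more than 60 mm) (distance of any of bent_end_1, bent_end_2 from where it was at the start of the episode above 0.06 m).
It also fails if it takes over 35 s, if anything falls off the work surface, if the arm or the gripper's body presses on something with over 40 N, if the wrist force passes 120 N, or if a joint passes its speed limit or range.

## Working session

There is one attempt and no reset: what is moved stays moved. The work goes in short steps, Python scripts to look and compute and a tool call to move; the robot and the scene stay as the last step left them, time stands still between calls to the robot, and variables do not carry over. Pictures are saved under pics/ and viewed, and the job is handed in when it is done.

Besides the shell and the picture viewer there is one more tool, called after "Request:" as a command line: name --argument value ..., lists and objects as JSON in quotes. play_rows: Moves the arm, as the interface text tells. Its arguments: {"type":"object","properties":{"rows":{"type":"array"},"grip_force":{"type":"number"}},"required":["rows"]}

```bash
mkdir -p pics; ls; python3 - <<'E'
from workcell import robot, imaging
import cv2
o=robot.get_obs(); print(o)
for n in("scene","top"):
    d=imaging.get_image(n); cv2.imwrite(f"pics/{n}0.png",d["frame"]); print({k:v for k,v in d.items() if k!="frame"})
E
```

```text
pics
{'t': 0.0, 'joint_positions': array([-1.08343133e+00,  3.85542351e-01,  6.64230622e-03, -5.13184155e-04,
       -1.19397763e+00, -2.58587732e-01]), 'dq': array([ 0.00145084,  0.00095295, -0.00026067,  0.00050277, -0.00024419,
        0.00085272]), 'tau': array([ 5.70867633e-04, -3.90665925e+01,  1.87400991e+01,  4.21967983e+00,
        1.10301733e-02, -1.84059104e-04]), 'tool_pos': array([ 0.14162443, -0.6081342 ,  0.22147251]), 'tcp_rot': array([-1.56866221e+00,  7.13117028e-05,  2.28588013e-01]), 'contact_force': array([-0.11130057,  0.25744996, -0.04304415]), 'ft_torque': array([0.08138706, 0.01544765, 0.00365606]), 'width': 0.999905020536285}
{'vertical_fov': 50.408851298378174, 'cx': 319.24264583716115, 'cy': 241.3915526175683, 'origin': array([1.22588695, 0.14980268, 0.71629837]), 'attitude': array([-2.31210239, -0.00651153,  1.76107357])}
{'vertical_fov': 54.93407539747143, 'cx': 315.40835673061656, 'cy': 235.58157439439805, 'origin': array([0.41612439, 0.01044527, 0.96331574]), 'attitude': array([-3.04445646, -0.0109194 , -1.5963272 ])}
```

View pics/scene0.png

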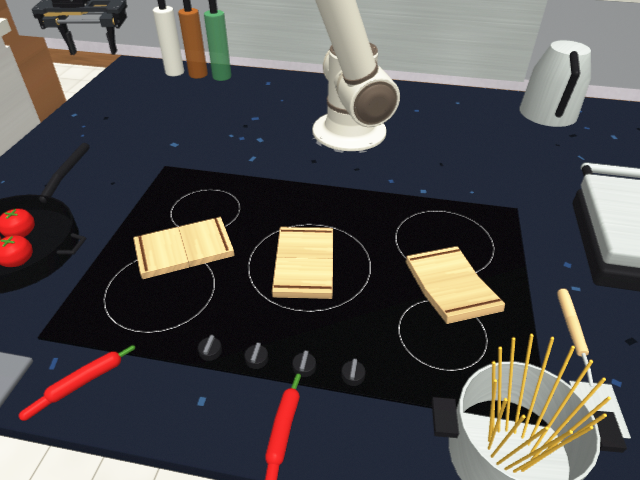

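View pics/top0.png

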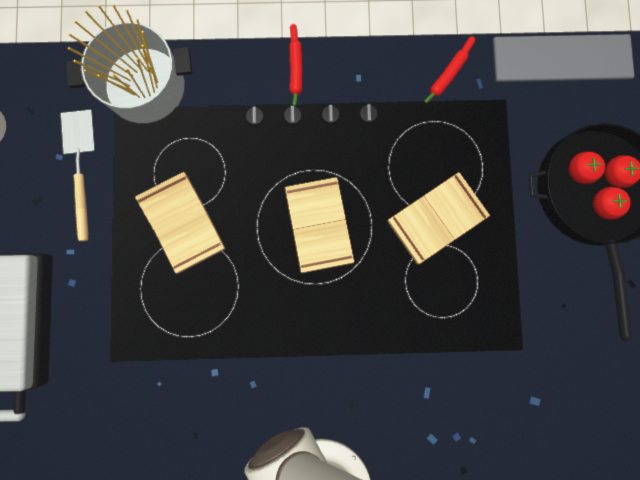

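```bash
python3 - <<'E'
import cv2,numpy as np
s=cv2.imread("pics/scene0.png");t=cv2.imread("pics/top0.png")
f=lambda im,x,y:cv2.resize(im[y:y+110,x:x+130],None,fx=3,fy=3,interpolation=cv2.INTER_CUBIC)
cs=[f(s,120,195),f(s,240,210),f(s,395,230)]
ct=[f(t,375,160),f(t,255,170),f(t,115,165)]
cv2.imwrite("pics/cs.png",cv2.resize(np.vstack([np.hstack(cs[:2]),np.hstack([cs[2],cs[2]*0])]),None,fx=1,fy=.9))
cv2.imwrite("pics/cs.png",np.vstack([np.hstack(cs[:2]),np.hstack([cs[2],cs[2]*0])])[:600*2])
a=np.vstack([np.hstack(cs[:2]),np.hstack([cs[2],ct[2]])]);b=np.hstack([ct[0],ct[1]])
cv2.imwrite("pics/a.png",cv2.resize(a,(709,600)));cv2.imwrite("pics/b.png",b)
E
```

```text
(no output)
```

View pics/a.png

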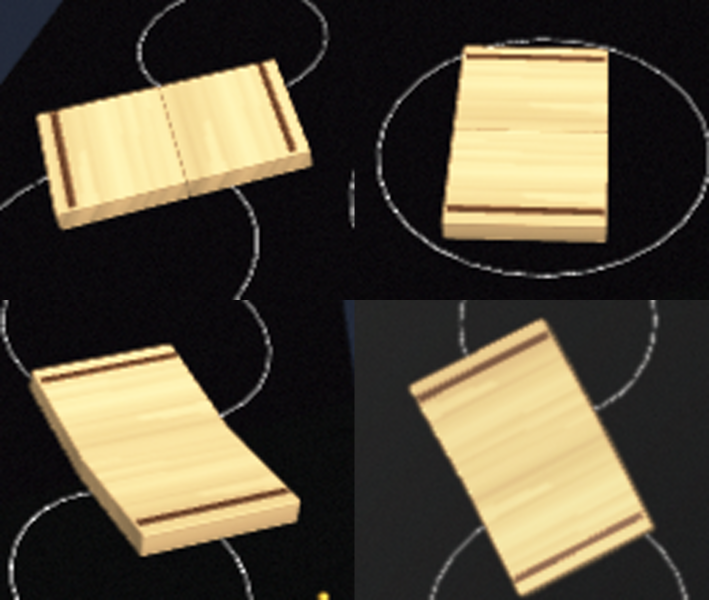

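View pics/b.png

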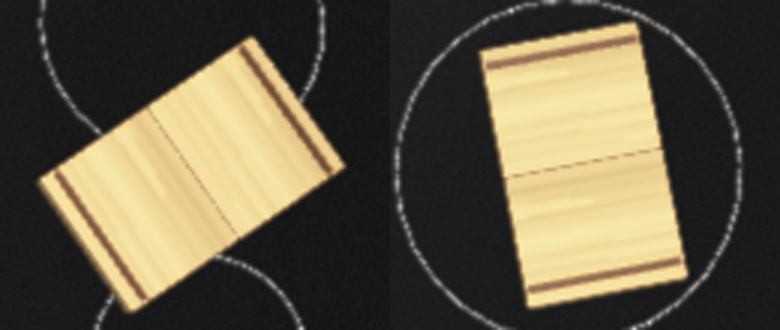

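```bash
python3 - <<'E'
import cv2,numpy as np
s=cv2.imread("pics/scene0.png");t=cv2.imread("pics/top0.png")
cv2.imwrite("pics/s8.png",cv2.resize(s[240:330,400:510],None,fx=6,fy=6,interpolation=cv2.INTER_CUBIC))
cv2.imwrite("pics/t8.png",cv2.resize(t[165:280,130:230],None,fx=5,fy=5,interpolation=cv2.INTER_CUBIC))
E
```

```text
(no output)
```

View pics/s8.png

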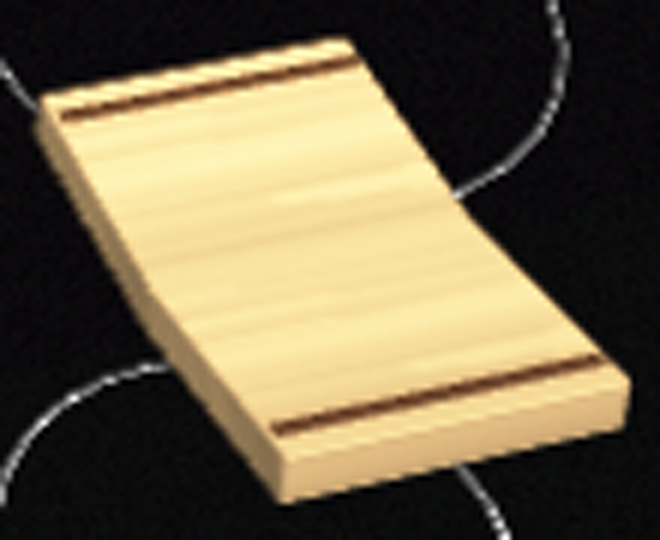

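View pics/t8.png

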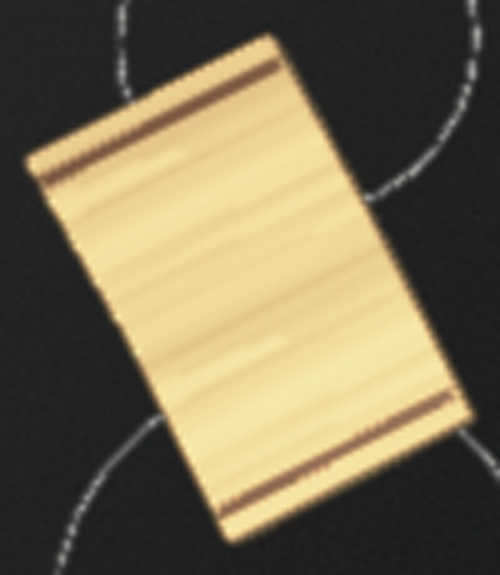

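```bash
cat > h.py <<'E'
from workcell import robot, imaging
import cv2,numpy as np
from scipy.spatial.transform import Rotation as R
def cam(n):
    d=imaging.get_image(n); return d
def P(d):
    f=240/np.tan(np.radians(d["vertical_fov"]/2)); K=np.array([[f,0,d["cx"]],[0,f,d["cy"]],[0,0,1]])
    Rm=R.from_euler("xyz",d["attitude"]).as_matrix(); 
    return K@np.c_[Rm.T,-Rm.T@d["origin"]]
def tri(P1,P2,a,b):
    X=cv2.triangulatePoints(P1,P2,np.array(a,float).T,np.array(b,float).T); return (X[:3]/X[3]).T
def proj(Pm,X):
    q=Pm@np.append(X,1); return q[:2]/q[2]
def atz(Pm,p,z):
    A=np.c_[Pm[:,:2],Pm[:,2]*z+Pm[:,3]]; q=np.linalg.solve(A,[p[0],p[1],1]); return q[:2]/q[2]
E
python3 - <<'E'
from h import *
ds,dt=cam("scene"),cam("top"); Ps,Pt=P(ds),P(dt)
np.set_printoptions(precision=4,suppress=True)
s=np.array([[40,95],[348,40],[630,382],[283,452]])/6+[400,240]-.4
t=np.array([[472,415],[232,540],[28,160],[270,35]])/5+[130,165]-.4
X=tri(Ps,Pt,s,t); print(X)
for a,b in zip(s,X): print(a-proj(Ps,b))
m1=(X[2]+X[3])/2; m2=(X[0]+X[1])/2; print(m1,m2,np.linalg.norm(m1-m2), np.linalg.norm(X[2]-X[3]),np.linalg.norm(X[0]-X[1]))
# other boards centre at z .024 from top
for p in ([439,218],[319.5,225]): print(atz(Pt,p,.024))
E
```

```text
[[0.4874 0.1853 0.0224]
 [0.4391 0.284  0.0206]
 [0.5936 0.3601 0.0404]
 [0.642  0.2614 0.0435]]
[ 0.2542 -0.019 ]
[ 0.6185 -0.0823]
[ 0.3316 -0.059 ]
[ 0.0345 -0.004 ]
[0.6178 0.3107 0.042 ] [0.4633 0.2347 0.0215] 0.17345281346216557 0.10989587969171016 0.1099258349481821
[ 0.5375 -0.2574]
[ 0.5289 -0.0111]
```

Request:
play_rows --rows '[{"claw":0,"tx":0.0257,"tz":0.0306},{"claw":0,"tx":0.0257,"tz":0.0306},{"claw":0,"tx":0.0257,"tz":0.0306},{"claw":0,"tx":0.0257,"tz":0.0306},{"claw":0,"tx":0.0257,"tz":0.0306},{"claw":0,"tx":0.0257,"tz":0.0306},{"claw":0,"tx":0.0257,"tz":0.0306},{"claw":0,"tx":0.0257,"tz":0.0306},{"claw":0,"tx":0.0257,"tz":0.0306},{"claw":0,"tx":0.0257,"tz":0.0306},{"claw":0,"tx":0.0257,"tz":0.0306},{"claw":0,"tx":0.0257,"tz":0.0306}]'

```text
invalid input
```

Request:
play_rows --rows '[{"claw":0,"tx":0.0257,"ty":0,"tz":0.0306,"spin":0}]'

```text
t: 0.28
tool_pos: [0.1583, -0.5761, 0.2203]
tcp_rot: [-1.57, 0.002, 0.224]
contact_force: [2.3, -0.6, 1.1]
width: 0.974
```

Request:
play_rows --rows '[{"claw":0,"tx":0.0257,"ty":0,"tz":0.0306,"spin":0},{"claw":0,"tx":0.0257,"ty":0,"tz":0.0306,"spin":0},{"claw":0,"tx":0.0257,"ty":0,"tz":0.0306,"spin":0},{"claw":0,"tx":0.0257,"ty":0,"tz":0.0306,"spin":0},{"claw":0,"tx":0.0257,"ty":0,"tz":0.0306,"spin":0},{"claw":0,"tx":0.0257,"ty":0,"tz":0.0306,"spin":0},{"claw":0,"tx":0.0257,"ty":0,"tz":0.0306,"spin":0},{"claw":0,"tx":0.0257,"ty":0,"tz":0.0306,"spin":0},{"claw":0,"tx":0.0257,"ty":0,"tz":0.0306,"spin":0},{"claw":0,"tx":0.0257,"ty":0,"tz":0.0306,"spin":0},{"claw":0,"tx":0.0257,"ty":0,"tz":0.0306,"spin":0},{"claw":0,"tx":0.0257,"ty":0,"tz":0.0306,"spin":0}]'

```text
t: 1.28
tool_pos: [0.3824, -0.1322, 0.2187]
tcp_rot: [-1.567, -0.001, 0.214]
contact_force: [1.1, -0.2, -0.4]
width: 0.094
```

Request:
play_rows --rows '[{"claw":0,"tx":0.0253,"ty":0,"tz":0.031,"spin":0},{"claw":0,"tx":0.0253,"ty":0,"tz":0.031,"spin":0},{"claw":0,"tx":0.0253,"ty":0,"tz":0.031,"spin":0},{"claw":0,"tx":0.0253,"ty":0,"tz":0.031,"spin":0},{"claw":0,"tx":0.0253,"ty":0,"tz":0.031,"spin":0},{"claw":0,"tx":0.0253,"ty":0,"tz":0.031,"spin":0},{"claw":0,"tx":0.0253,"ty":0,"tz":0.031,"spin":0},{"claw":0,"tx":0.0253,"ty":0,"tz":0.031,"spin":0},{"claw":0,"tx":0.0253,"ty":0,"tz":0.031,"spin":0},{"claw":0,"tx":0.0253,"ty":0,"tz":0.031,"spin":0},{"claw":0,"tx":0.0253,"ty":0,"tz":0.031,"spin":0},{"claw":0,"tx":0,"ty":0,"tz":0,"spin":0}]'

```text
t: 2.28
tool_pos: [0.5847, 0.2858, 0.2202]
tcp_rot: [-1.566, -0.005, 0.224]
contact_force: [0.5, -0.3, -0.2]
width: 0.004
```

Request:
play_rows --rows '[{"claw":0,"tx":0.0225,"ty":0,"tz":0.0135,"spin":0},{"claw":0,"tx":0,"ty":0.03,"tz":0,"spin":0},{"claw":0,"tx":0,"ty":0.03,"tz":0,"spin":0},{"claw":0,"tx":0,"ty":0.03,"tz":0,"spin":0},{"claw":0,"tx":0,"ty":0.03,"tz":0,"spin":0},{"claw":0,"tx":0,"ty":0.02,"tz":0,"spin":0},{"claw":0,"tx":0,"ty":0,"tz":0,"spin":0}]'

```text
t: 2.87
tool_pos: [0.6056, 0.3091, 0.0728]
tcp_rot: [-1.566, -0.006, 0.228]
contact_force: [-1.0, 0.3, -0.3]
width: 0.004
```

```bash
python3 - <<'E'
from h import *
for n in("scene","top"):
    d=cam(n); x,y=(390,180) if n=="scene" else (100,140)
    cv2.imwrite(f"pics/{n}1.png",cv2.resize(d["frame"][y:y+150,x:x+150],None,fx=4,fy=4,interpolation=cv2.INTER_CUBIC))
o=robot.get_obs();print(o["tool_pos"],o["contact_force"])
E
```

```text
[0.60803307 0.31039556 0.07742684] [ 0.41497529 -0.19177369  0.90502148]
```

View pics/scene1.png

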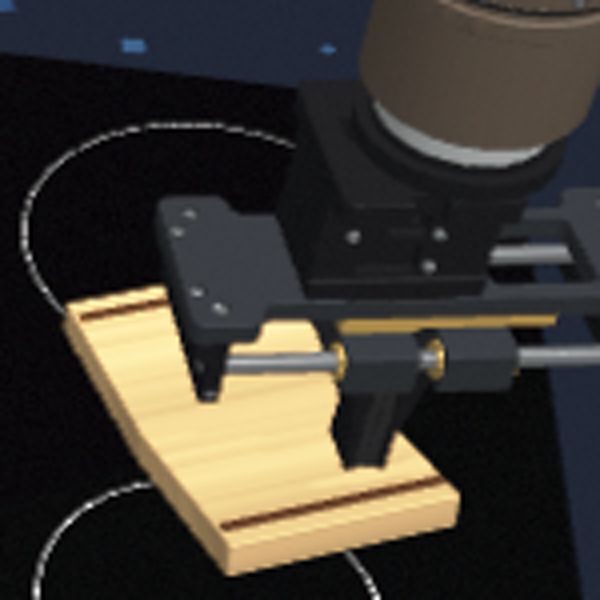

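View pics/top1.png

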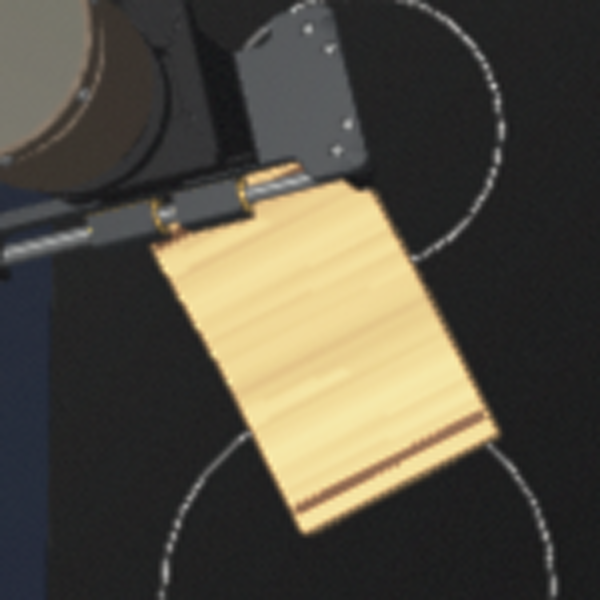

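Request:
play_rows --rows '[{"claw":0,"tx":-0.004,"ty":0.015,"tz":-0.004,"spin":0},{"claw":0,"tx":0,"ty":0.015,"tz":0,"spin":0},{"claw":0,"tx":0,"ty":0.007,"tz":0,"spin":0},{"claw":0,"tx":0,"ty":0.006,"tz":0,"spin":0},{"claw":0,"tx":0,"ty":0.005,"tz":0,"spin":0}]'

```text
t: 3.38
tool_pos: [0.613, 0.3104, 0.041]
tcp_rot: [-1.557, -0.035, 0.232]
contact_force: [-0.0, 1.2, 0.2]
width: 0.002
```

Request:
play_rows --rows '[{"claw":0,"tx":-0.004,"ty":0.005,"tz":0,"spin":0},{"claw":0,"tx":0,"ty":0.004,"tz":0,"spin":0},{"claw":0,"tx":0,"ty":0.003,"tz":0,"spin":0}]'

```text
t: 3.63
tool_pos: [0.6107, 0.3108, 0.0308]
tcp_rot: [-1.555, -0.039, 0.232]
contact_force: [0.7, -0.5, 0.1]
width: 0.006
```

```bash
python3 - <<'E'
from h import *
for n in("scene",):
    d=cam(n); x,y=(390,180) if n=="scene" else (100,140)
    cv2.imwrite(f"pics/{n}2.png",cv2.resize(d["frame"][y:y+150,x:x+150],None,fx=4,fy=4,interpolation=cv2.INTER_CUBIC))
o=robot.get_obs();print(o["tool_pos"],o["tcp_rot"],o["contact_force"])
E
```

```text
[0.6103228  0.31059777 0.03008508] [-1.5555195  -0.03805337  0.23193043] [-0.07346535 -0.12815737 -0.54343359]
```

View pics/scene2.png

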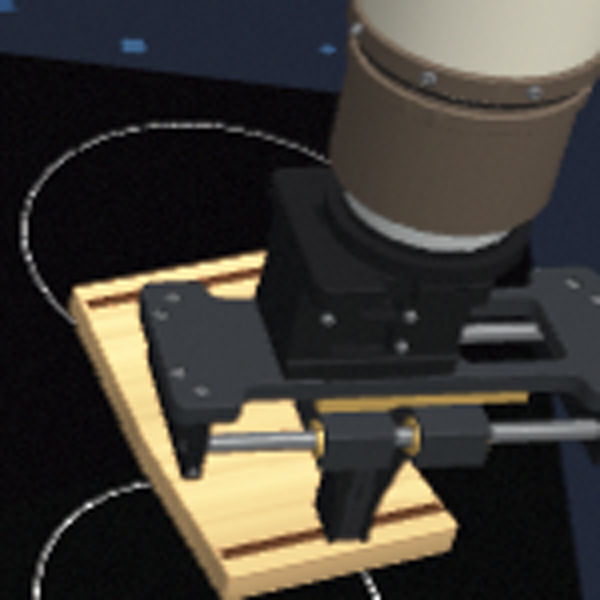

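Request:
play_rows --rows '[{"claw":0,"tx":0,"ty":0.005,"tz":0,"spin":0},{"claw":0,"tx":0,"ty":0.003,"tz":0,"spin":0},{"claw":0,"tx":0,"ty":0.002,"tz":0,"spin":0}]'

```text
t: 3.93
tool_pos: [0.6112, 0.3113, 0.0246]
tcp_rot: [-1.557, -0.039, 0.234]
contact_force: [-5.5, -1.6, 13.5]
width: 0.002
```

```bash
python3 - <<'E'
from h import *
for n in("scene",):
    d=cam(n); x,y=(390,180) if n=="scene" else (100,140)
    cv2.imwrite(f"pics/{n}3.png",cv2.resize(d["frame"][y:y+150,x:x+150],None,fx=4,fy=4,interpolation=cv2.INTER_CUBIC))
o=robot.get_obs();print(o["tool_pos"],o["tcp_rot"],o["contact_force"],o["joint_positions"])
E
```

```text
[0.6111928  0.31127339 0.02465675] [-1.55672364 -0.03966516  0.23426014] [-3.42471284 -1.26737133  9.0998377 ] [ 0.70875863  0.6447122  -0.08817579  0.00783347 -0.79621114 -2.05037783]
```

View pics/scene3.png

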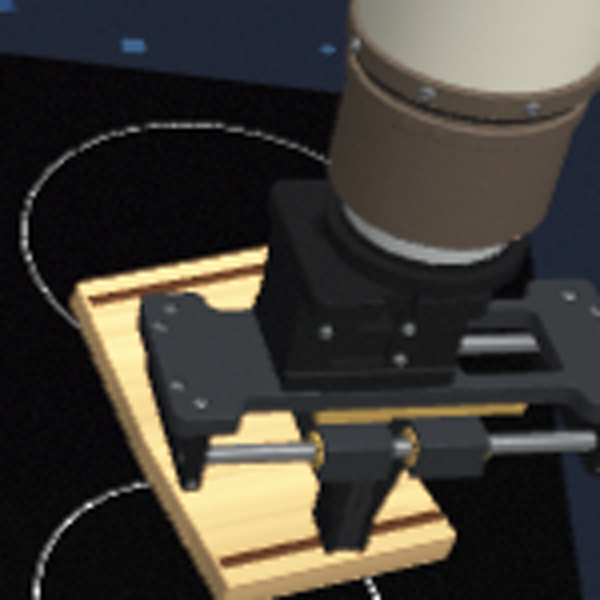

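Request:
play_rows --rows '[{"claw":0,"tx":0,"ty":0,"tz":0,"spin":0},{"claw":0,"tx":0,"ty":-0.005,"tz":0,"spin":0},{"claw":0,"tx":0,"ty":-0.03,"tz":0,"spin":0},{"claw":0,"tx":0,"ty":-0.03,"tz":0,"spin":0},{"claw":0,"tx":-0.0367,"ty":0,"tz":-0.0093,"spin":0},{"claw":0,"tx":-0.0367,"ty":0,"tz":-0.0093,"spin":0},{"claw":0,"tx":-0.0367,"ty":0,"tz":-0.0093,"spin":0},{"claw":0,"tx":-0.0367,"ty":0,"tz":-0.0093,"spin":0},{"claw":0,"tx":0,"ty":0,"tz":0,"spin":0},{"claw":0,"tx":0,"ty":0,"tz":0,"spin":0}]'

```text
t: 4.82
tool_pos: [0.4702, 0.2359, 0.0848]
tcp_rot: [-1.557, -0.041, 0.234]
contact_force: [0.0, 1.0, -0.3]
width: 0.004
```

```bash
python3 - <<'E'
from h import *
for n in("scene","top"):
    d=cam(n); x,y=(390,180) if n=="scene" else (100,140)
    cv2.imwrite(f"pics/{n}4.png",cv2.resize(d["frame"][y:y+150,x:x+150],None,fx=4,fy=4,interpolation=cv2.INTER_CUBIC))
o=robot.get_obs();print(o["tool_pos"],o["tcp_rot"],o["contact_force"])
E
```

```text
[0.47092121 0.23640417 0.08444192] [-1.55658817 -0.04041823  0.2324839 ] [ 0.52802621  0.63229527 -0.74648453]
```

View pics/scene4.png

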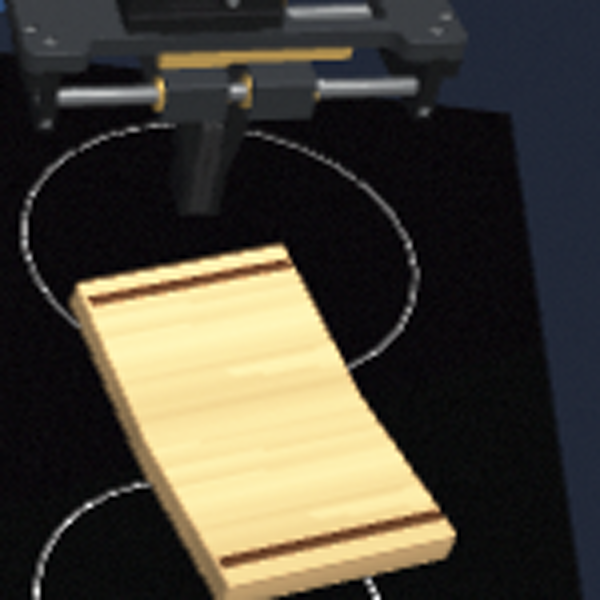

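View pics/top4.png

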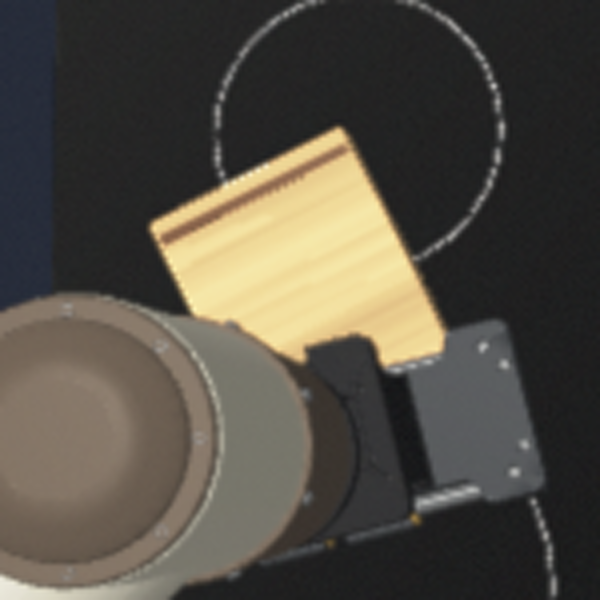

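```bash
python3 - <<'E'
from h import *
Ps=P(cam("scene"))
for p,z in(((75,287),.043),((283,245),.043),((455,535),.024),((226,588),.024)): print(atz(Ps,np.array(p)/4+[390,180]-.4,z))
print(proj(Ps,robot.get_obs()["tool_pos"]))
E
```

```text
[0.49712054 0.18793352]
[0.44699386 0.28633224]
[0.60221506 0.36189254]
[0.65118217 0.26380996]
[438.1707227  229.87935475]
```

Request:
play_rows --rows '[{"claw":0,"tx":0.0175,"ty":0,"tz":0.004,"spin":0},{"claw":0,"tx":0,"ty":0.012,"tz":0,"spin":0},{"claw":0,"tx":0,"ty":0.012,"tz":0,"spin":0},{"claw":0,"tx":0,"ty":0.008,"tz":0,"spin":0},{"claw":0,"tx":0,"ty":0.005,"tz":0,"spin":0},{"claw":0,"tx":0,"ty":0,"tz":0,"spin":0}]'

```text
t: 5.47
tool_pos: [0.4984, 0.252, 0.0475]
tcp_rot: [-1.553, -0.05, 0.232]
contact_force: [-0.5, 0.2, -0.3]
width: 0.007
```

Request:
play_rows --rows '[{"claw":0,"tx":-0.0135,"ty":0,"tz":-0.005,"spin":0},{"claw":0,"tx":0,"ty":0.004,"tz":0,"spin":0},{"claw":0,"tx":0,"ty":0.004,"tz":0,"spin":0},{"claw":0,"tx":0,"ty":0.004,"tz":0,"spin":0},{"claw":0,"tx":0,"ty":0.004,"tz":0,"spin":0}]'

```text
t: 5.88
tool_pos: [0.4903, 0.2468, 0.0307]
tcp_rot: [-1.551, -0.054, 0.233]
contact_force: [0.1, -0.1, 0.5]
width: 0.003
```

Request:
play_rows --rows '[{"claw":0,"tx":0,"ty":0.004,"tz":0,"spin":0},{"claw":0,"tx":0,"ty":0.003,"tz":0,"spin":0},{"claw":0,"tx":0,"ty":0.002,"tz":0,"spin":0}]'

```text
t: 6.13
tool_pos: [0.4912, 0.2474, 0.0245]
tcp_rot: [-1.554, -0.053, 0.235]
contact_force: [-10.7, -2.0, 26.3]
width: 0.005
```

```bash
python3 - <<'E'
from h import *
for n in("scene",):
    d=cam(n); x,y=(390,180) if n=="scene" else (100,140)
    cv2.imwrite(f"pics/{n}5.png",cv2.resize(d["frame"][y:y+150,x:x+150],None,fx=4,fy=4,interpolation=cv2.INTER_CUBIC))
o=robot.get_obs();print(o["tool_pos"],o["tcp_rot"],o["contact_force"])
E
```

```text
[0.49119516 0.2474226  0.02459087] [-1.55355149 -0.05323366  0.23503837] [-6.68497886 -2.98428616 17.01706262]
```

View pics/scene5.png

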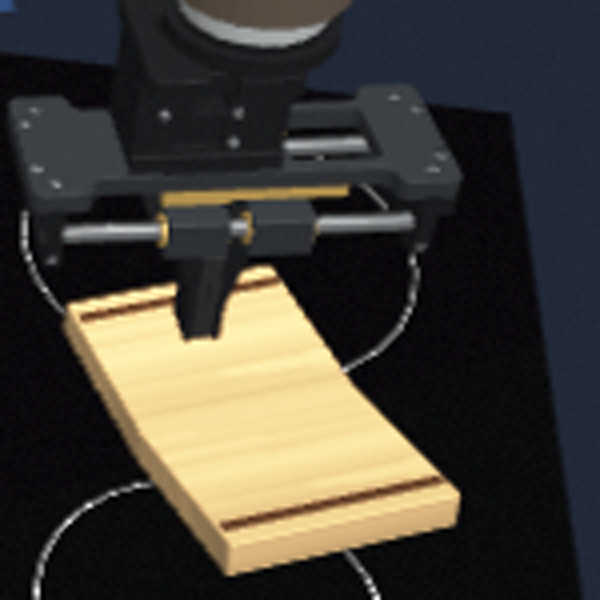

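The board is tipped back: its near corners are at (458,493) and (230,575) in the crop, as at the start. Next I lift clear.

Request:
play_rows --rows '[{"claw":0,"tx":0,"ty":0,"tz":0,"spin":0},{"claw":0,"tx":0,"ty":-0.005,"tz":0,"spin":0},{"claw":0,"tx":0,"ty":-0.02,"tz":0,"spin":0},{"claw":0,"tx":0,"ty":-0.04,"tz":0,"spin":0},{"claw":0,"tx":0,"ty":-0.04,"tz":0,"spin":0},{"claw":0,"tx":-0.02,"ty":-0.03,"tz":-0.02,"spin":0},{"claw":0,"tx":-0.02,"ty":-0.03,"tz":-0.02,"spin":0},{"claw":0,"tx":0,"ty":0,"tz":0,"spin":0},{"claw":0,"tx":0,"ty":0,"tz":0,"spin":0},{"claw":0,"tx":0,"ty":0,"tz":0,"spin":0}]'

```text
t: 7.02
tool_pos: [0.4548, 0.1942, 0.1956]
tcp_rot: [-1.554, -0.057, 0.237]
contact_force: [0.6, 0.8, 0.2]
width: 0.003
```

```bash
python3 - <<'E'
from h import *
d=cam("scene"); cv2.imwrite("pics/scene6.png",d["frame"])
cv2.imwrite("pics/s68.png",cv2.resize(d["frame"][240:330,400:510],None,fx=6,fy=6,interpolation=cv2.INTER_CUBIC))
o=robot.get_obs();print(o["t"],o["tool_pos"],o["contact_force"],o["dq"])
a=cv2.imread("pics/scene0.png")[190:330,120:345].astype(int);b=d["frame"][190:330,120:345].astype(int)
print(abs(a-b).max(), abs(a-b).mean())
E
```

```text
7.0667 [0.45463342 0.19424612 0.1949859 ] [ 0.13600749 -0.56889026 -1.13031116] [ 0.00530615  0.03002131 -0.00671847 -0.0025951   0.0010821  -0.00136555]
11 1.568867724867725
```

View pics/scene6.png

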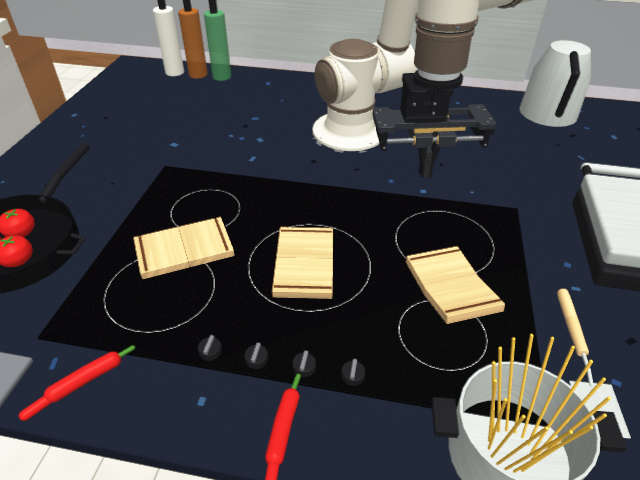

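View pics/s68.png

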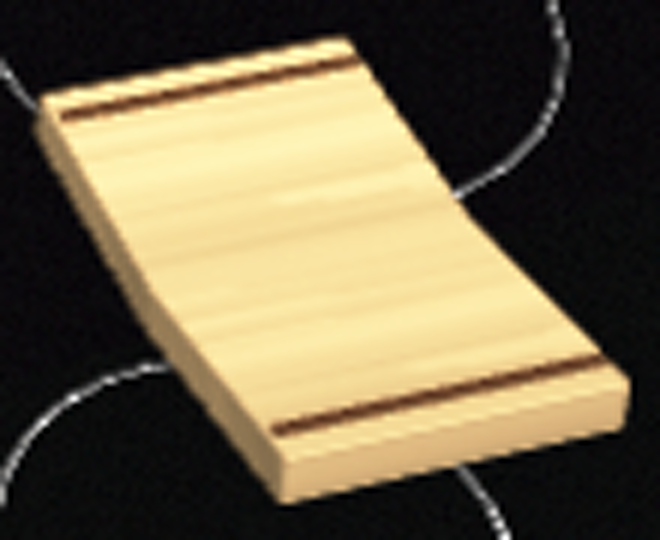

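The picture matches the first one: the bent board's corners are at the same pixels, the flat boards haven't moved, and the gripper is clear.

```bash
python3 -c "
from workcell import robot
print(robot.close_job())"
```

```text
the job is handed in; nothing more can be done
None
```

I rocked the warped board over and back with the shut fingertips, and it finished as it began. I handed the job in at about 7 s of robot time; handing in reports no verdict.

- **Which board:** it was the one at about (0.54, 0.27). Triangulating its corners put the raised end about 42 mm up and the other about 21 mm.
- **Rocking:** I pressed the raised end down until the tool read 24.6 mm, and a picture after lifting clear showed it down with the opposite end in the air. Then I pressed that opposite end back down to 24.6 mm. The highest force I read was about 28 N, during that second press.
- **Last checks:** in the final picture the bent board's corners are at the same pixels as at the start. The area around the two flat boards matches the first picture to within image noise. The arm was about 195 mm up with nothing in contact.
- **Off from plan:** the tool tilted by about 3° during the pressing and some moves overshot by up to 11 mm. I corrected these as I went, and the board was not disturbed.

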